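# Push a fan module under the spring flap of a test dock

## Robot

A 6-joint arm with a two-finger parallel gripper is mounted at the origin on the work surface. World frame = base frame: x ahead of the robot, y to its left, z up, the work surface at z = 0. Lengths are in m, angles in rad, forces in N, time in s.
With the tool pointing down it reaches from about 0.35 to 0.725 m from the base axis. Payload 4.3 kg.
Tool frame: the origin (TCP) lies at the very end of the fingers, on their centre line; the grasp point (between the pads) lies 19 mm behind it; z points along the fingers, y is the direction in which the jaws open and shut (so a half turn about z gives the same grasp; the last joint's range is limited). The gripper opens to 85 mm and grips with 20 to 120 N. Pads are 22 mm wide; open, the fingers measure 114 mm over their backs; the gripper's body (76 mm by 85 mm) begins 54 mm behind the grasp point. The pads swing forward as they close: fully open they stand 13 mm farther back than shut.
Start: joints at [1.13, 0.377, 0.081, 1.274, 0, 1.46], TCP at [0.187, 0.544, 0.231] pointing down, gripper open.
Joint ranges: [-2.72, 2.72], [-0.84, 1.66], [-1.02, 1.22], [-1.77, 2.12], [-1.37, 1.28], [-3.14, 3.14]. Speed limits (rad/s): [2.57, 2.57, 3.14, 3.14, 3.14, 3.14].

## Interface

Orientations are given as [roll, pitch, yaw] about the fixed x, y, z axes, in that order (R = Rz(yaw) Ry(pitch) Rx(roll)).
In Python, from rig import arm, eyes, order gives the robot as it stands.
- The arm moves only by the tool drive_tool, never from a script. Its argument "rows" is one flat list of numbers, 7 for each row, row after row: the finger opening in cm, from 0 to 8.54, then the shift along the tool's x, y, z in cm, then the turn, a rotation vector about the tool's x, y, z in degrees. A call has 1 to 10 rows; each row is the pose to reach, as a shift and turn from the pose measured when the call began, along the tool's axes at that moment; what a row does not reach only later rows make up. A row lasts 1/8 s, in which the tool goes at most 62.5 mm and 10.7 degrees, less where a joint would pass 70% of its speed; a pose out of reach is approached as far as the arm can. A call with a gripper value outside its range is refused whole. The fingers move at their own pace and stop on an object; the grip force is fixed at half the most. Time passes only in rows, so rows that repeat a pose let the fingers close. It gives the time, the measured TCP pose, the force and the opening at its end, in the units of the state.
- arm.get_state(): the state, without advancing time (a new reading comes with each control period).
- eyes.read_camera(name): name is "scene" or "top"; returns a dict with "frame" (480x640x3 uint8, red, green, blue), "mtx" (3x3 intrinsics, pixels), "D" ([k1, k2, p1, p2, k3] as OpenCV has them; the pictures are not rectified), "rvec" (rotation vector, rad) and "tvec" (3), from world to camera coordinates, as OpenCV has them. Camera axes: x right, y down, z forward; pixel columns grow to the right and rows downward; lengths in m; the calibration is good to about 2 mm. A picture is of the moment at which its call begins. There is no depth.
- order.sign_off(): hands the job in, once; it reports no verdict.
The state is a dict: "t": time; "q": joint angles; "qvel": joint speeds; "effort": joint torques, N m; "ee_pos": TCP position; "eef_rot": TCP orientation; "wrist_force": force on the tool from outside, world axes, zero at the start; "ft_torque": the same for the moment, N m; "grip_width": opening from 0.0 (shut) to 1.0 (fully open).
Only numpy, scipy, OpenCV 4.12 (cv2) and the standard library are available. Lean on these libraries where they do the work, as an engineer would, in place of code of your own. Each camera call takes 0.05 s, during which the arm holds its last target.

## Task

Load the fan module into the test dock: with one fingertip press the flap's side pad down and keep it pressed so that the spring flap stays open, and meanwhile push the module with the other fingertip along its lane, under the flap, until it is fully home against the end stop. Then let go, so that the flap snaps shut behind the module. Only push: do not pick the module up, and leave everything else on the bench alone.

Things in the scene. Friction and masses are not known exactly. Their poses are not given: they have to be found in the camera images.
- dock: Fixed aluminium test dock on a base plate 245 x 150 mm. Origin on the table, below the flap's hinge rod, in the plane of the inner (rear) face of the flap's lip. x: the way the module is pushed, roughly away from the robot; y: across the lane, to the left; z up. Hinge: a 6 mm rod along x at y 0, z 38, from x -130 to 70 mm. All 'dock' numbers below are mm in this frame.
- lane (a point): On the lane's floor (dock z 5), midway between its walls, at dock x -60, y 41. The lane is 74 mm wide, dock y 4 to 78, x -140 to 76; side walls low, up to z 14 (hinge side) and z 18. The flap never reaches beyond dock y 42: from y 44 to 78 the bay has no roof, so a finger can follow the module in from above there, past the lip.
- stop (a point): Foot of the end stop, middle of its face: dock x 76, y 41, z 5. A wall across the lane, up to z 41 mm.
- module: Loose black fan module, a block 70 x 70 mm and 36 mm high, fan grille on top, about 0.2 kg. Origin at the centre of its underside, axes along its edges. It starts in the dock's lane in front of the flap, 2 mm play each side. Home: against the end stop, origin at dock x 41, y 41 mm, its rear face then 6 mm past the lip's inner face.
- flap (a joint): Angle of the flap, rad: 0 shut, 0.55 open (stop). One steel piece that rocks on the rod: pressing the pad (one side) down lifts the lid and lip (other side); a spring shuts it. Some 2 N at the pad's middle start it, 4 N hold it open. Hold it above 0.4: from 0.32 the lip clears the module. Lid: dock x -3 to 72, y -2 to 42, top z 46 shut, up to z 67 open.
- flap_pad (a point): Centre of the pad's top face: a steel plate along the lane, 150 x 36 x 3 mm, dock x -137 to 13. Shut, it slopes up by 0.55 rad away from the rod: dock y -15 to -46, z 36 to 55. Fully pressed it is level: y -12 to -48, top at z 28. A finger can slide along it, keeping it pressed, while the other, at equal height in the lane, meets the module's upper 13 mm. A box 33 high stands past its end, x 25 to 75.
- flap_lip (a point): Middle of the lower edge of the lip, which is turned down from the lid's front edge and blocks the module (top at z 41): dock x -3 to 0, y 24 to 42, lower edge at z 34 mm when shut.
- carrier: Bystander: drive carrier standing on edge, 100 x 26 x 70 mm high; origin under its centre. Beside the dock on its pad side.
- jar: Bystander: small jar, 48 mm across, 55 mm high, behind the end stop; origin under its centre.
- driver: Bystander: screwdriver lying beside the dock on its lane side; origin under its middle.
- mug: Bystander: white mug, 80 mm across, 90 mm high; origin under its centre.
- duster: Bystander: spray can, 60 mm across, 190 mm high; origin under its centre.
- heatsink: Bystander: aluminium bar 100 x 12 x 22 mm high; origin under its centre.
- screw_tray: Bystander: divided grey tray 120 x 90 x 30 mm high; origin under its centre.
There are look-alikes about, which are no part of the job. Leave any green look-alike of the module alone.

How it is judged:
By the outcome, as a careful person would: the job done as asked, in the order asked, and still so for the second after the job is handed in, with the robot touching nothing.
It also fails if it takes over 42 s, if anything falls off the work surface, if the arm or the gripper's body presses on something with over 40 N, if the wrist force passes 120 N, or if a joint passes its speed limit or range.

## Working session

There is one attempt and no reset: what is moved stays moved. The work goes in short steps, Python scripts to look and compute and a tool call to move; the robot and the scene stay as the last step left them, time stands still between calls to the robot, and variables do not carry over. Pictures are saved under pics/ and viewed, and the job is handed in when it is done.

Besides the shell and the picture viewer there is one more tool, called as name(argument=value, ...) on one line, values as JSON. drive_tool: Moves the arm, as the interface text tells. Its arguments: {"type":"object","properties":{"rows":{"type":"array"}},"required":["rows"]}

```bash
ls; mkdir -p pics
python3 - <<'E'
from rig import arm, eyes
import cv2, numpy as np, pickle
print(arm.get_state())
for n in("scene","top"):
    c=eyes.read_camera(n); pickle.dump(c,open(n+'.pkl','wb'))
    cv2.imwrite(f'pics/{n}0.png',c['frame'][:,:,::-1])
    R,_=cv2.Rodrigues(c['rvec']);print(n,c['mtx'].tolist(),c['D'],(-R.T@np.ravel(c['tvec'])).tolist())
E
```

```text
pics
{'t': 0.0, 'q': array([1.12971755e+00, 3.78046230e-01, 7.96411276e-02, 1.27440731e+00,
       2.05552611e-05, 1.46051444e+00]), 'qvel': array([-1.83235613e-03,  3.93854364e-04, -4.47929377e-04, -5.17151541e-05,
       -1.52803173e-03, -5.81540045e-04]), 'effort': array([ 1.43918609e-03, -4.63607275e+01,  2.69873840e+01,  2.08072434e-02,
       -2.40470445e-04, -9.20715792e-06]), 'ee_pos': array([0.18645678, 0.54324061, 0.23037639]), 'eef_rot': array([-3.13959108e+00, -2.42317180e-04,  2.81079550e+00]), 'wrist_force': array([-0.03693063, -0.94541053, -0.08663123]), 'ft_torque': array([-0.02482709,  0.01580819,  0.03379926]), 'grip_width': 0.9987976467432893}
scene [[475.5069108155242, 0.0, 328.45129483553757], [0.0, 475.5069108155242, 245.4460799762779], [0.0, 0.0, 1.0]] [-0.08060425  0.          0.          0.          0.        ] [1.3000331976914397, 0.44395894060046753, 0.9367579050100096]
top [[486.64621371808977, 0.0, 312.6564517021982], [0.0, 486.64621371808977, 239.87964889429028], [0.0, 0.0, 1.0]] [0.03631978 0.         0.         0.         0.        ] [0.3860840403788248, 0.009129007705812073, 1.120804346992408]
```

View pics/scene0.png

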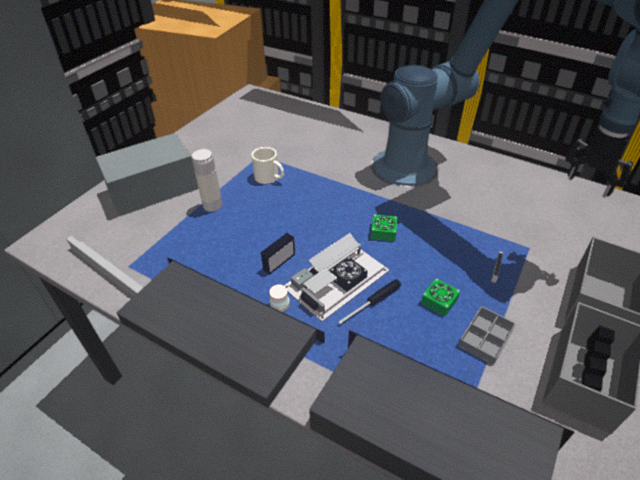

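View pics/top0.png

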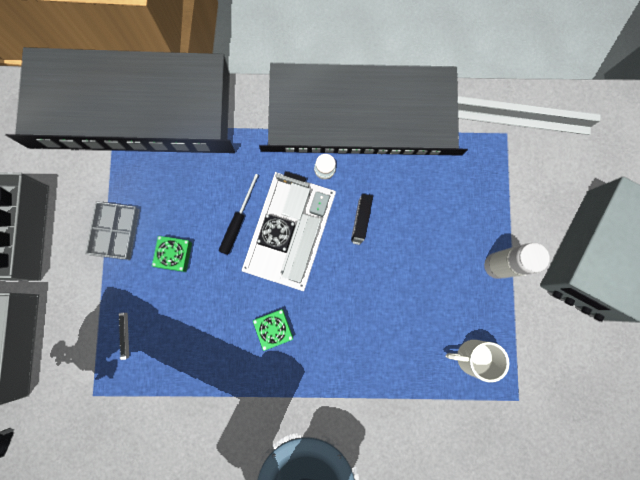

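The top view shows the white dock at about (290,232), with the black module in its lane at (277,232) and the pad strip at (303,245). The green look-alikes are at (172,253) and (273,328). I'll enlarge the dock to confirm.

Run:
```python
import pickle,cv2
f=pickle.load(open('top.pkl','rb'))['frame'][:,:,::-1]
cv2.imwrite('pics/t1.png',cv2.resize(f[160:300,225:385],None,fx=4.2,fy=4.2,interpolation=cv2.INTER_CUBIC))
f=pickle.load(open('scene.pkl','rb'))['frame'][:,:,::-1]
cv2.imwrite('pics/s1.png',cv2.resize(f[220:330,260:410],None,fx=5,fy=5,interpolation=cv2.INTER_CUBIC))
```

```text
(no output)
```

View pics/t1.png

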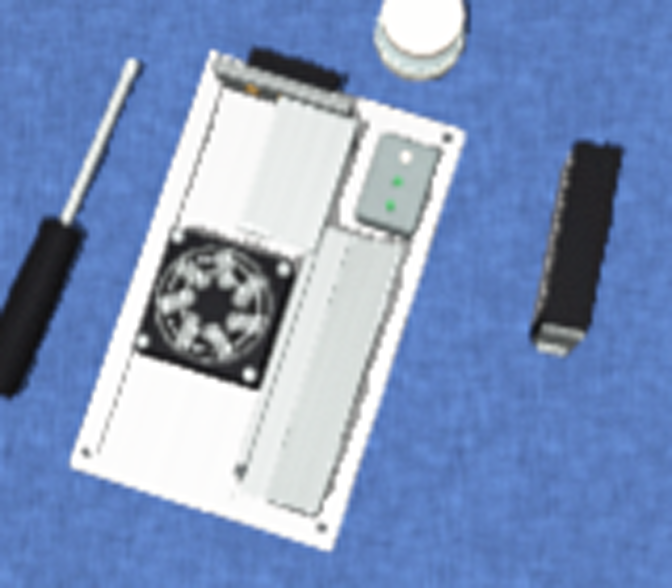

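View pics/s1.png

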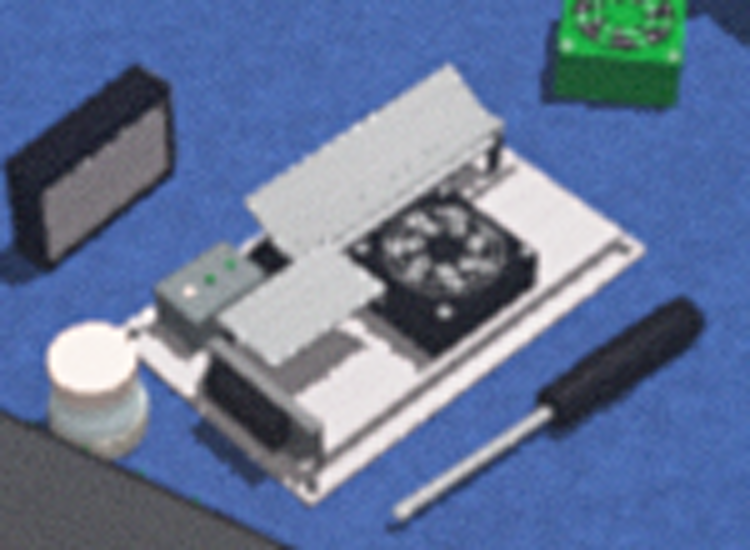

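The crops confirm it: the module is the black fan block at top (277,232), in the white dock's lane; the green blocks are look-alikes. The pad is the sloped strip and the lid is at top (297,200). Next I'll make larger crops to pick corners.

Run:
```python
import pickle,cv2
def crop(f,x0,y0,w,h,s,n):
    g=cv2.resize(f[y0:y0+h,x0:x0+w],None,fx=s,fy=s,interpolation=cv2.INTER_CUBIC)
    for i in range(0,w,10):
        cv2.putText(g,str(x0+i),(int(i*s),8),0,.3,(0,0,255),1); cv2.line(g,(int((i+.5)*s),0),(int((i+.5)*s),h*s),(0,0,200),1)
    for i in range(0,h,10):
        cv2.putText(g,str(y0+i),(0,int(i*s)),0,.3,(0,0,255),1); cv2.line(g,(0,int((i+.5)*s)),(w*s,int((i+.5)*s)),(0,0,200),1)
    cv2.imwrite('pics/%s.png'%n,g)
f=pickle.load(open('top.pkl','rb'))['frame'][:,:,::-1]
crop(f,240,165,100,68,8,'t2');crop(f,235,222,100,72,8,'t3')
f=pickle.load(open('scene.pkl','rb'))['frame'][:,:,::-1]
crop(f,284,230,100,75,8,'s2')
```

```text
(no output)
```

View pics/t2.png

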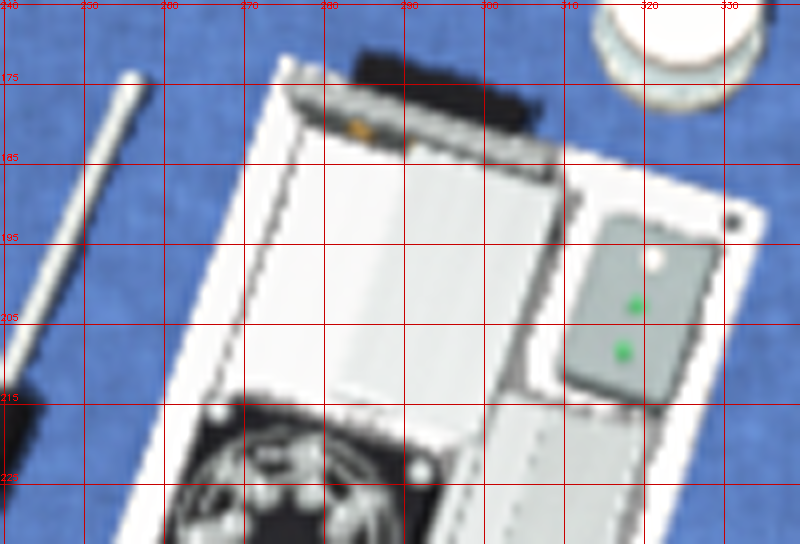

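View pics/t3.png

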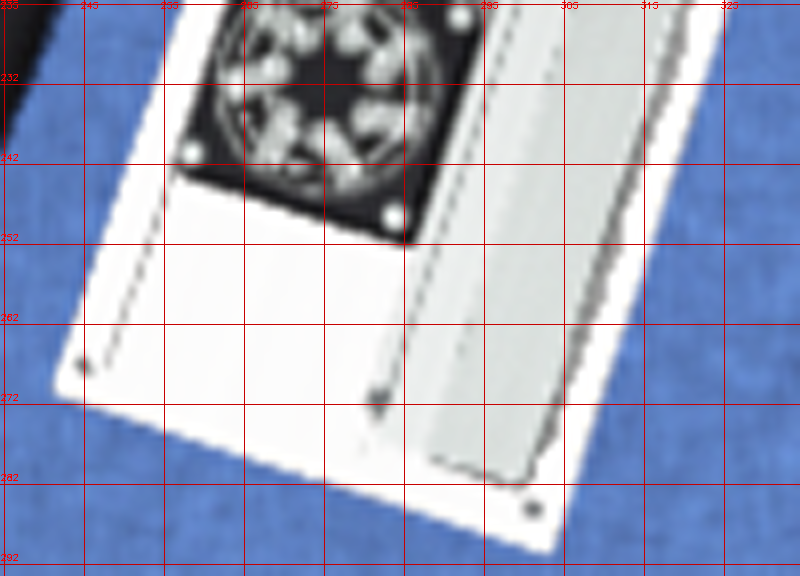

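View pics/s2.png

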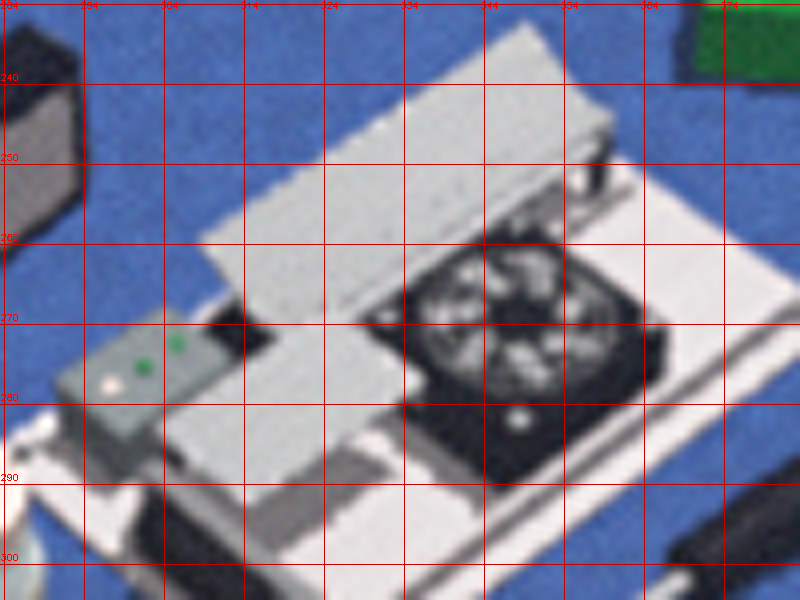

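```bash
cat > h.py <<'E'
import pickle,cv2,numpy as np
from scipy.optimize import least_squares
def cam(n): return pickle.load(open(n+'.pkl','rb'))
def proj(c,P): return cv2.projectPoints(np.asarray(P,float).reshape(-1,1,3),c['rvec'],c['tvec'],c['mtx'],c['D'])[0].reshape(-1,2)
def ray(c,uv,z):
    p=cv2.undistortPoints(np.array([[uv]],float),c['mtx'],c['D'])[0,0]
    R,_=cv2.Rodrigues(c['rvec']);o=-R.T@np.ravel(c['tvec']);d=R.T@np.r_[p,1];return o+d*(z-o[2])/d[2]
def d2w(p,P):
    P=np.asarray(P,float)/1000;c,s=np.cos(p[2]),np.sin(p[2])
    return np.c_[p[0]+c*P[:,0]-s*P[:,1],p[1]+s*P[:,0]+c*P[:,1],P[:,2]]
E
python3 - <<'E'
from h import *
t,s=cam('top'),cam('scene')
ap,at=np.cos(.55),np.sin(.55)
K=[(t,(300.5,282.3),(-137,-46,55)),(t,(322,216),(13,-46,55)),(t,(308.5,187.5),(72,-2,46)),
(s,(350,232.5),(-137,-46,55)),(s,(309,259.5),(13,-46,55)),(s,(336,277),(-3,42,46)),(s,(314.5,292),(72,42,46))]
pl=[(t,(275,171.5)),(t,(335,191.5)),(t,(303.5,290.5)),(t,(241,271.5))]
def f(x):
    r=[proj(c,d2w(x,[P]))[0]-uv for c,uv,P in K]
    x0,y0=x[3:]
    C=[(x0+245,y0+150,4),(x0+245,y0,4),(x0,y0,4),(x0,y0+150,4)]
    r+=[proj(c,d2w(x,[P]))[0]-uv for (c,uv),P in zip(pl,C)]
    return np.ravel(r)
r=least_squares(f,[.45,.05,-.3,-145,-66],x_scale=[.1,.1,.1,100,100],loss='soft_l1')
print(r.x);print(f(r.x).reshape(-1,2).round(1))
x=r.x; np.save('dock.npy',x[:3])
for uv in [(257.5,243.5),(286.3,252.2),(265.7,214)]:
    w=ray(t,uv,.041);c,sn=np.cos(x[2]),np.sin(x[2]);d=w[:2]-x[:2];print(w.round(4),(np.array([c*d[0]+sn*d[1],-sn*d[0]+c*d[1]])*1000).round(1))
E
```

```text
[ 5.87255320e-01  2.39250081e-02 -2.91217339e-01 -1.52196782e+02
 -5.92466434e+01]
[[-0.6 -0.7]
 [-1.6  1.2]
 [ 1.1  0.2]
 [-0.8 -0.5]
 [-0.8 -0.2]
 [ 0.5 -0.1]
 [-0.1  0.7]
 [-0.5  0.6]
 [ 0.2 -0.4]
 [ 0.1  0.4]
 [ 0.1 -0.5]]
[0.5268 0.1155 0.041 ] [-84.2  70.4]
[0.5084 0.0508 0.041 ] [-83.3   3.1]
[0.5942 0.0991 0.041 ] [-15.  74.]
```

```bash
cat >> h.py <<'E'
from scipy.spatial.transform import Rotation as Ro
def goto(dx,dy,z):
    "shift in tool axes cm, turn deg to reach dock x,y and world z (mm), from the present state"
    from rig import arm
    st=arm.get_state(); p=np.load('dock.npy'); R=Ro.from_euler('xyz',st['eef_rot'])
    T=Ro.from_euler('xyz',[np.pi,0,np.pi+p[2]])
    w=d2w(p,[(dx,dy,z)])[0]
    print('shift cm',(R.inv().apply(w-st['ee_pos'])*100).round(2),'turn',(R.inv()*T).as_rotvec(degrees=True).round(2))
def where():
    from rig import arm
    st=arm.get_state(); p=np.load('dock.npy');d=st['ee_pos'][:2]-p[:2];c,s=np.cos(p[2]),np.sin(p[2])
    print('t',st['t'].__round__(2),'dock',((c*d[0]+s*d[1])*1000).round(1),((-s*d[0]+c*d[1])*1000).round(1),'z',(st['ee_pos'][2]*1000).round(1),'F(dock)',(c*st['wrist_force'][0]+s*st['wrist_force'][1]).round(1),(-s*st['wrist_force'][0]+c*st['wrist_force'][1]).round(1),st['wrist_force'][2].round(1),'M',st['ft_torque'].round(2),'g',st['grip_width'].round(3))
E
python3 -c "
from h import *
where();goto(-103,8,110)"
```

```text
Traceback (most recent call last):
  File "h.py", line 22, in where
    print('t',st['t'].__round__(2),'dock',((c*d[0]+s*d[1])*1000).round(1),((-s*d[0]+c*d[1])*1000).round(1),'z',(st['ee_pos'][2]*1000).round(1),'F(dock)',(c*st['wrist_force'][0]+s*st['wrist_force'][1]).round(1),(-s*st['wrist_force'][0]+c*st['wrist_force'][1]).round(1),st['wrist_force'][2].round(1),'M',st['ft_torque'].round(2),'g',st['grip_width'].round(3))
                                                                                                                                                                                                                                                                                                                                           ^^^^^^^^^^^^^^^^^^^^^^
AttributeError: 'float' object has no attribute 'round'
```

```bash
sed -i "s/st\['grip_width'\].round(3)/round(float(st['grip_width']),3)/" h.py
python3 -c "
from h import *
where();goto(-103,8,110)"
```

```text
t 0.1 dock -533.0 382.4 z 230.5 F(dock) 0.0 -0.2 -0.2 M [ 0.04 -0.02  0.04] g 1.001
shift cm [-44.45 -35.69  12.1 ] turn [-0.11 -0.01 -2.27]
```

drive_tool(rows=[8,-22,-18,4,0,0,-1,8,-44.5,-35.7,12,0,0,-2.3,8,-44.5,-35.7,12,0,0,-2.3,8,-44.5,-35.7,12,0,0,-2.3,8,-44.5,-35.7,12,0,0,-2.3,8,-44.5,-35.7,12,0,0,-2.3,8,-44.5,-35.7,12,0,0,-2.3,8,-44.5,-35.7,12,0,0,-2.3,8,-44.5,-35.7,12,0,0,-2.3,8,-44.5,-35.7,12,0,0,-2.3])

```text
t: 1.35
ee_pos: [0.4922, 0.0581, 0.11]
eef_rot: [-3.139, -0.001, 2.847]
wrist_force: [0.5, -0.2, 0.1]
grip_width: 0.934
```

```bash
cat >> h.py <<'E'
def look(k,T=(200,150,180,150),S=(230,170,200,150)):
    from rig import eyes
    for n,(x,y,w,h) in (('top',T),('scene',S)):
        c=eyes.read_camera(n); pickle.dump(c,open(n+'_l.pkl','wb'))
        cv2.imwrite(f'pics/{n}_{k}.png',cv2.resize(c['frame'][y:y+h,x:x+w,::-1],None,fx=4,fy=4,interpolation=cv2.INTER_CUBIC))
E
python3 -c "
from h import *
where();goto(-103,8,60);look('a')"
```

```text
t 1.35 dock -100.9 5.5 z 110.0 F(dock) 0.5 -0.1 0.1 M [ 0.04  0.06 -0.03] g 0.934
shift cm [0.21 0.26 5.  ] turn [-0.14 -0.06 -0.2 ]
```

View pics/top_a.png

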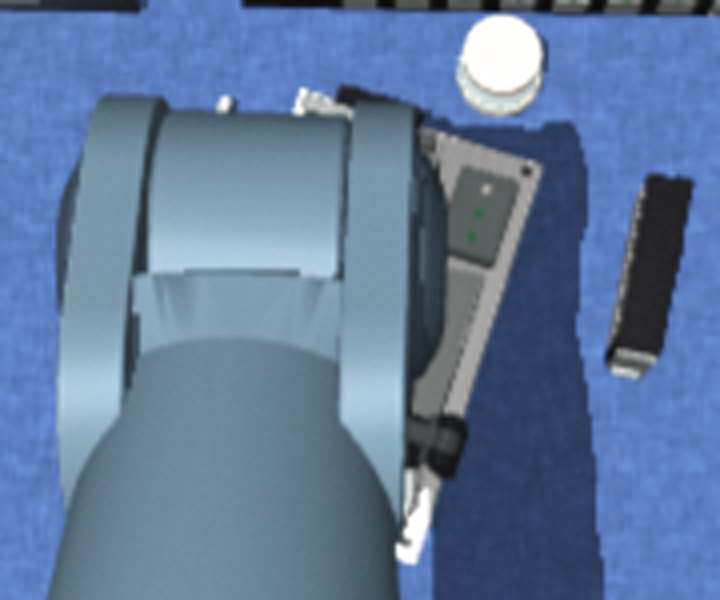

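View pics/scene_a.png

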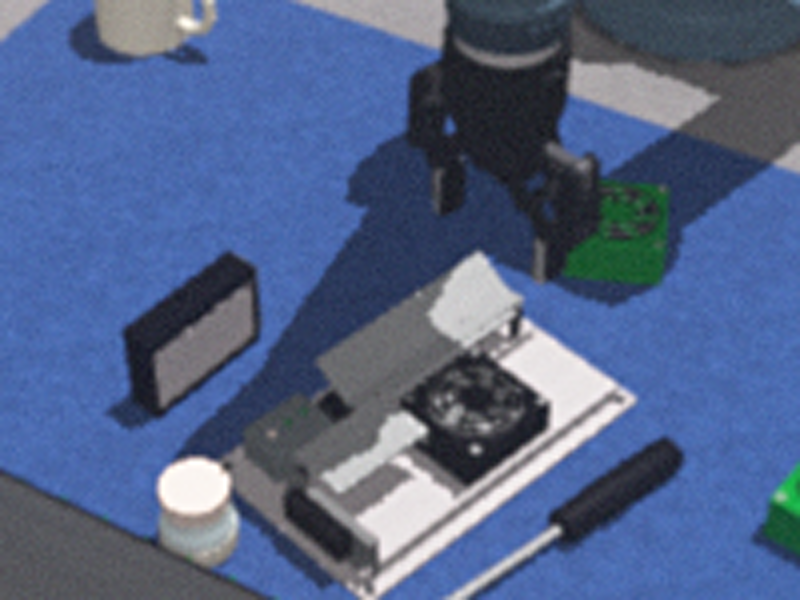

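The scene view shows the open gripper above the dock: lane fingertip at about (365,239), pad fingertip at about (341,222). The arm blocks most of the top view. I'll check the real height of the fingertips.

```bash
python3 -c "
from h import *
s=cam('scene');p=np.load('dock.npy')
for z in (105,110,115,120,125):
  print(z,proj(s,d2w(p,[(-101+a,5.5+b,z) for b in(47,-47) for a in(-11,11)])).round(1).tolist())"
```

```text
105 [[370.5, 241.3], [364.6, 245.5], [344.3, 223.3], [338.3, 227.2]]
110 [[370.7, 239.8], [364.7, 244.0], [344.3, 221.9], [338.3, 225.8]]
115 [[370.8, 238.4], [364.8, 242.6], [344.3, 220.5], [338.3, 224.4]]
120 [[370.9, 237.0], [364.9, 241.1], [344.4, 219.0], [338.4, 222.9]]
125 [[371.0, 235.5], [365.0, 239.7], [344.4, 217.6], [338.4, 221.5]]
```

drive_tool(rows=[8,0.3,0.3,3,0,0,0,8,0.3,0.3,5.5,0,0,0,8,0.3,0.3,5.5,0,0,0,8,0.3,0.3,5.5,0,0,0])

```text
t: 1.95
ee_pos: [0.4896, 0.0639, 0.0561]
eef_rot: [-3.14, -0.001, 2.849]
wrist_force: [0.2, 0.5, -0.3]
grip_width: 0.935
```

```bash
python3 -c "
from h import *
where();goto(-104,8,20);look('b')"
```

```text
t 1.95 dock -105.0 10.3 z 56.1 F(dock) 0.1 0.5 -0.3 M [ 0.03 -0.02 -0.02] g 0.935
shift cm [-0.11 -0.22  3.61] turn [-0.1  -0.06 -0.07]
```

View pics/scene_b.png

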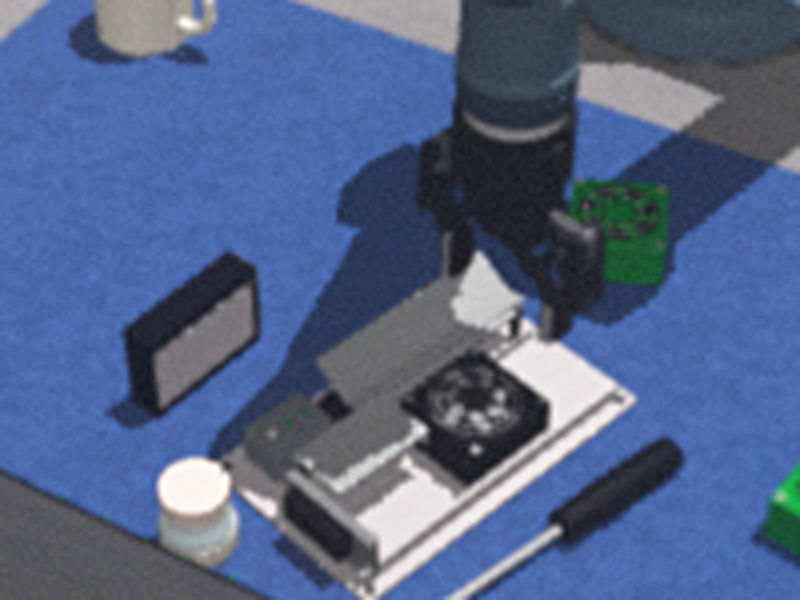

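```bash
python3 -c "
from h import *
s=cam('scene');p=np.load('dock.npy')
f=lambda P:((proj(s,d2w(p,P))-[230,170])*4+1.5).round(0).tolist()
print('padtip',f([(-105+a,10.3+b,68) for b in(-40,-54) for a in(-11,11)]))
print('padedge',f([(x,-46,55) for x in(-137,-116,-94,13)]))
print('lanetip',f([(-105+a,10.3+b,68) for b in(40,54) for a in(-11,11)]))
"
```

```text
padtip [[474.0, 262.0], [451.0, 278.0], [459.0, 252.0], [436.0, 267.0]]
padedge [[478.0, 250.0], [456.0, 264.0], [433.0, 280.0], [314.0, 359.0]]
lanetip [[562.0, 323.0], [538.0, 340.0], [578.0, 334.0], [554.0, 351.0]]
```

drive_tool(rows=[8,0,0,1,0,0,0,8,0,0,1.6,0,0,0,8,0,0,2,0,0,0,8,0,0,2,0,0,0])

```text
t: 2.55
ee_pos: [0.4903, 0.0635, 0.0362]
eef_rot: [-3.14, 0.0, 2.848]
wrist_force: [-1.2, 0.0, 0.8]
grip_width: 0.935
```

```bash
python3 -c "
from h import *
where();look('c')"
```

```text
t 2.55 dock -104.3 10.1 z 36.2 F(dock) -1.2 -0.3 0.8 M [ 0.05  0.16 -0.03] g 0.935
```

View pics/scene_c.png

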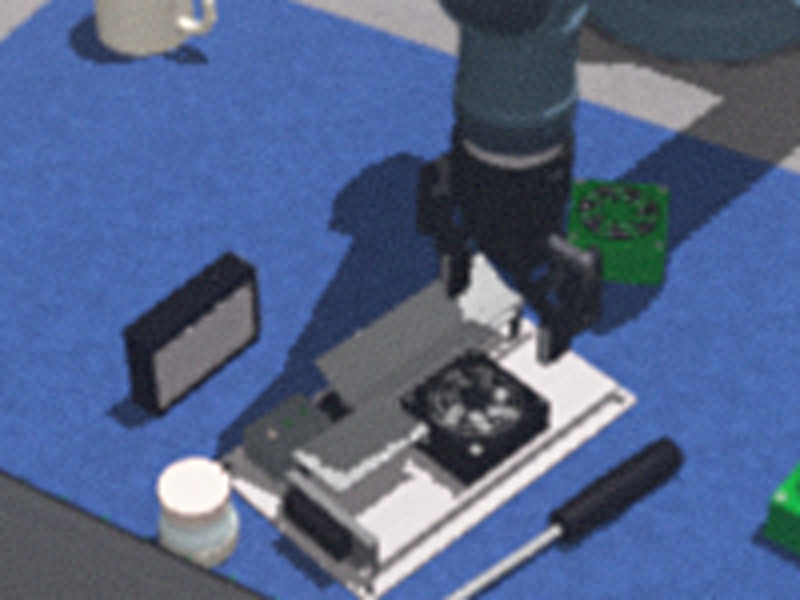

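drive_tool(rows=[8,0.1,0,0.5,0,0,0,8,0.1,0,1,0,0,0,8,0.1,0,1,0,0,0,8,0.1,0,1,0,0,0])

```text
t: 3.15
ee_pos: [0.4897, 0.0638, 0.0267]
eef_rot: [-3.14, 0.001, 2.848]
wrist_force: [0.9, -0.3, 2.6]
grip_width: 0.935
```

```bash
python3 -c "
from h import *
where();look('d')"
```

```text
t 3.15 dock -104.9 10.1 z 26.7 F(dock) 0.9 -0.1 2.6 M [-0.25 -0.19 -0.01] g 0.935
```

View pics/scene_d.png

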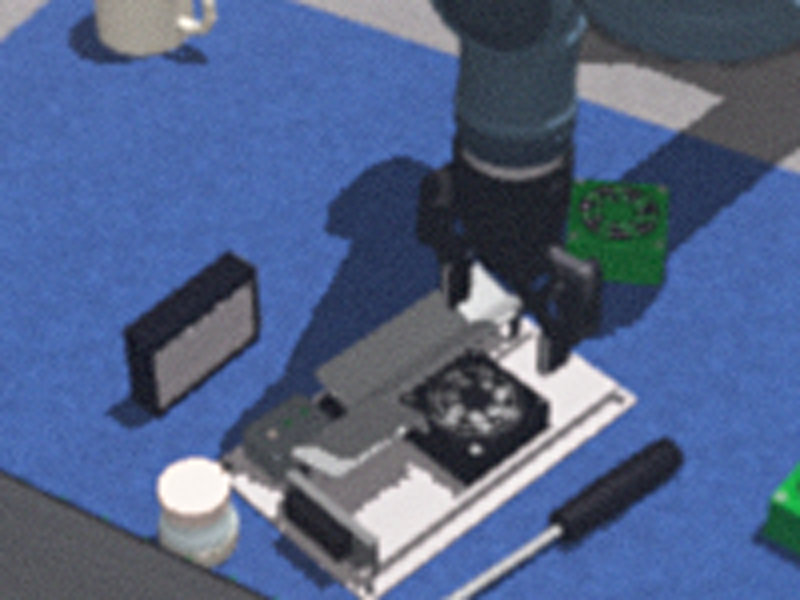

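The flap has begun to lift: the lid edge has moved and Fz is 2.6 N. I'll keep pressing.

drive_tool(rows=[8,0,0,0.5,0,0,0,8,0,0,0.9,0,0,0,8,0,0,0.9,0,0,0,8,0,0,0.9,0,0,0])

```text
t: 3.75
ee_pos: [0.4898, 0.0641, 0.0178]
eef_rot: [-3.141, 0.001, 2.849]
wrist_force: [1.1, 3.4, 4.3]
grip_width: 0.937
```

```bash
python3 -c "
from h import *
where();look('e')"
```

```text
t 3.75 dock -104.9 10.5 z 17.8 F(dock) 0.0 3.6 4.3 M [ 0.39 -0.09 -0.03] g 0.937
```

View pics/scene_e.png

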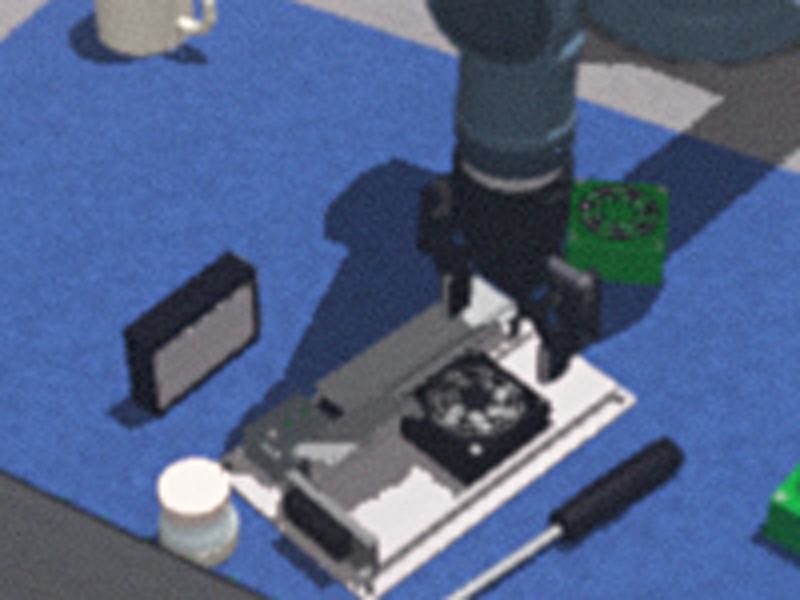

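drive_tool(rows=[8,0,0,0.1,0,0,0,8,0,0,0.2,0,0,0,8,0,0,0.2,0,0,0])

```text
t: 4.22
ee_pos: [0.4899, 0.0642, 0.0165]
eef_rot: [-3.141, 0.001, 2.849]
wrist_force: [-0.8, 4.2, 10.5]
grip_width: 0.935
```

```bash
python3 -c "
from h import *
where();look('f',S=(280,210,110,90));where()
f=cv2.imread('pics/scene_f.png');cv2.imwrite('pics/f2.png',cv2.resize(f,None,fx=1.6,fy=1.6))"
```

```text
t 4.22 dock -104.8 10.6 z 16.5 F(dock) -2.0 3.8 10.5 M [ 0.35  0.27 -0.08] g 0.935
t 4.33 dock -104.8 10.6 z 16.5 F(dock) -1.8 3.7 9.8 M [ 0.35  0.31 -0.08] g 0.938
```

View pics/f2.png

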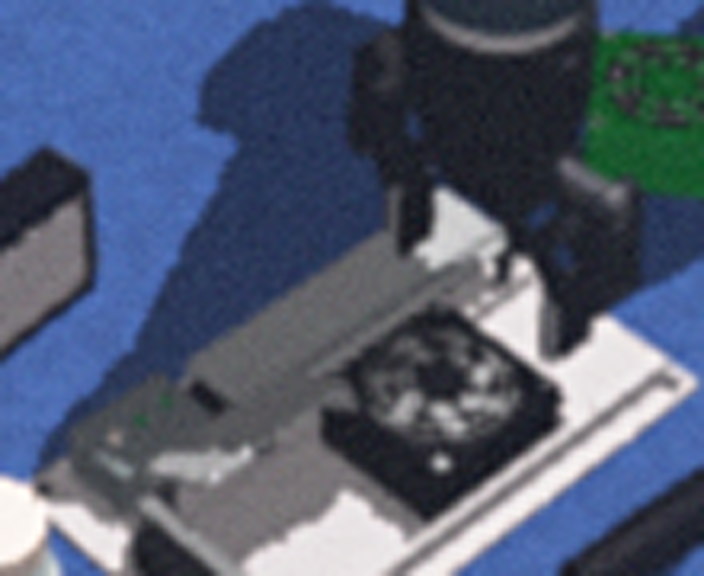

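The pad is level on its stop (about 10 N) and the lid is up. I'll push along the lane (tool −x) while keeping the pad pressed.

drive_tool(rows=[8,-0.6,0,0,0,0,0,8,-1.2,0,0,0,0,0,8,-1.8,0,0,0,0,0,8,-2.4,0,0,0,0,0,8,-3,0,0,0,0,0,8,-3,0,0,0,0,0])

```text
t: 5.08
ee_pos: [0.5139, 0.0552, 0.0162]
eef_rot: [-3.138, -0.006, 2.848]
wrist_force: [-8.6, 3.1, 15.0]
grip_width: 0.933
```

```bash
python3 -c "
from h import *
look('g',S=(280,210,110,90));where()
f=cv2.imread('pics/scene_g.png');cv2.imwrite('pics/g2.png',cv2.resize(f,None,fx=1.6,fy=1.6))"
```

```text
t 5.17 dock -79.3 8.9 z 16.2 F(dock) -10.1 1.2 15.3 M [-0.06  1.91 -0.43] g 0.937
```

View pics/g2.png

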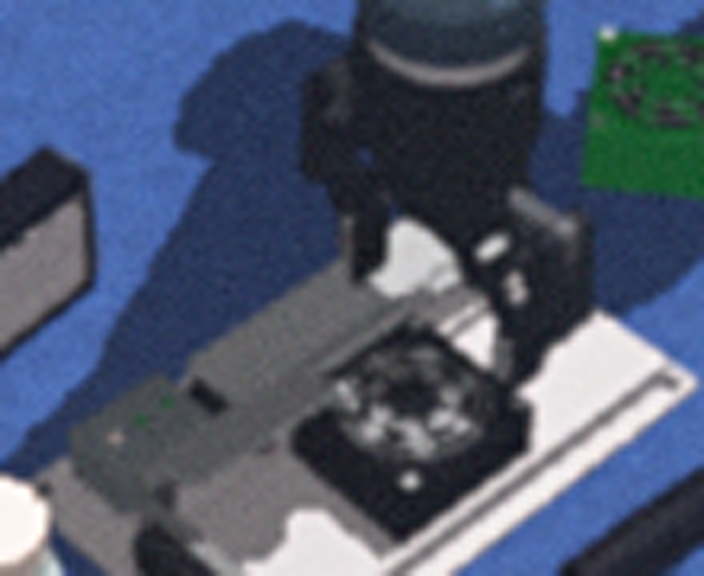

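drive_tool(rows=[8,-0.8,0.1,-0.1,0,0,0,8,-1.4,0.2,-0.1,0,0,0,8,-2,0.2,-0.1,0,0,0,8,-2.6,0.2,-0.1,0,0,0,8,-3.2,0.2,-0.1,0,0,0,8,-3.8,0.2,-0.1,0,0,0,8,-3.8,0.2,-0.1,0,0,0])

```text
t: 6.05
ee_pos: [0.5469, 0.0457, 0.0164]
eef_rot: [-3.134, -0.013, 2.847]
wrist_force: [-7.1, 1.5, 10.1]
grip_width: 0.935
```

```bash
python3 -c "
from h import *
look('h',S=(280,210,110,90));where()
f=cv2.imread('pics/scene_h.png');cv2.imwrite('pics/h2.png',cv2.resize(f,None,fx=1.6,fy=1.6))"
```

```text
t 6.15 dock -44.9 9.3 z 16.4 F(dock) -6.5 0.8 10.8 M [-0.08  1.4  -0.21] g 0.937
```

View pics/h2.png

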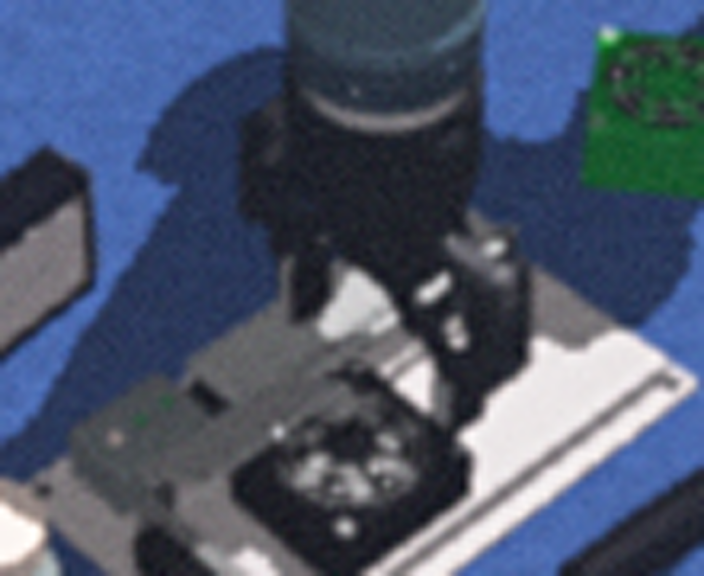

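```bash
python3 -c "
from h import *
goto(-12,9.5,16)"
```

```text
shift cm [-3.29  0.03 -0.  ] turn [-0.41 -0.71 -0.21]
```

drive_tool(rows=[8,-0.8,0.1,0,0,-0.7,0,8,-1.4,0.1,0,0,-0.7,0,8,-2,0.1,0,0,-0.7,0,8,-2.6,0.1,0,0,-0.7,0,8,-3.2,0.1,0,0,-0.7,0,8,-3.3,0.1,0,0,-0.7,0,8,-3.3,0.1,0,0,-0.7,0])

```text
t: 7.02
ee_pos: [0.5736, 0.037, 0.016]
eef_rot: [-3.131, -0.008, 2.846]
wrist_force: [-10.4, 3.6, 17.4]
grip_width: 0.936
```

```bash
python3 -c "
from h import *
look('i',S=(280,210,110,90));where();goto(-5,9.5,16)
f=cv2.imread('pics/scene_i.png');cv2.imwrite('pics/i2.png',cv2.resize(f,None,fx=1.6,fy=1.6))"
```

```text
t 7.12 dock -16.9 8.6 z 15.9 F(dock) -12.3 0.3 17.9 M [-0.1   2.36 -0.48] g 0.936
shift cm [-1.19  0.1  -0.02] turn [-0.62 -0.48 -0.26]
```

View pics/i2.png

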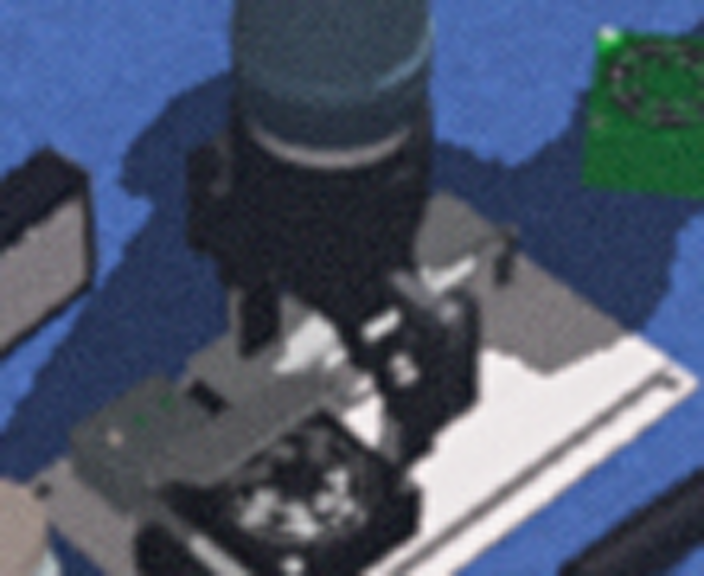

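drive_tool(rows=[8,-0.5,0.1,-0.1,0,-0.4,0,8,-0.9,0.1,-0.1,0,-0.4,0,8,-1.2,0.1,-0.1,0,-0.4,0,8,-1.5,0.1,-0.1,0,-0.4,0,8,-1.5,0.1,-0.1,0,-0.4,0])

```text
t: 7.75
ee_pos: [0.5825, 0.0339, 0.0161]
eef_rot: [-3.128, -0.011, 2.846]
wrist_force: [-10.5, 3.9, 13.5]
grip_width: 0.933
```

```bash
python3 -c "
from h import *
look('j',S=(280,210,110,90));where();goto(-5,9.5,16)
f=cv2.imread('pics/scene_j.png');cv2.imwrite('pics/j2.png',cv2.resize(f,None,fx=1.6,fy=1.6))"
```

```text
t 7.85 dock -7.5 8.2 z 16.1 F(dock) -10.7 1.1 13.6 M [ 0.3   2.03 -0.02] g 0.935
shift cm [-0.25  0.13  0.  ] turn [-0.78 -0.63 -0.23]
```

View pics/j2.png

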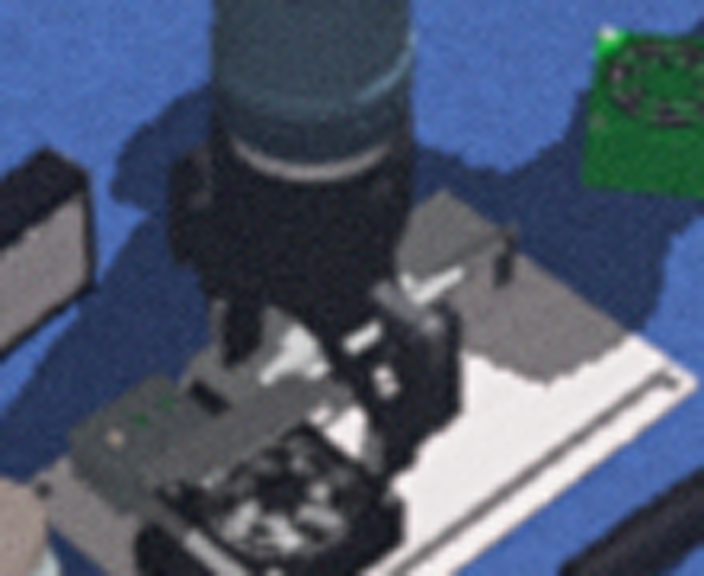

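drive_tool(rows=[8,-0.4,0.1,-0.1,0,-0.6,0,8,-0.8,0.1,-0.1,0,-0.6,0,8,-0.9,0.1,-0.1,0,-0.6,0])

```text
t: 8.22
ee_pos: [0.5825, 0.0338, 0.0159]
eef_rot: [-3.126, -0.016, 2.848]
wrist_force: [-19.0, 7.1, 20.9]
grip_width: 0.939
```

```bash
python3 -c "
from h import *
where()"
```

```text
t 8.22 dock -7.4 8.1 z 15.9 F(dock) -20.2 1.3 20.9 M [0.91 3.49 0.18] g 0.939
```

drive_tool(rows=[8,-0.8,0.1,-0.2,0,-0.9,0,8,-1.3,0.1,-0.2,0,-0.9,0,8,-1.3,0.1,-0.2,0,-0.9,0])

```text
t: 8.6
ee_pos: [0.5827, 0.0335, 0.016]
eef_rot: [-3.123, -0.023, 2.852]
wrist_force: [-24.2, 6.9, 24.3]
grip_width: 0.937
```

```bash
python3 -c "
from h import *
where();look('k',S=(280,230,80,75),T=(225,160,120,90))
f=cv2.imread('pics/scene_k.png');cv2.imwrite('pics/k2.png',cv2.resize(f,None,fx=2,fy=2))"
```

```text
t 8.6 dock -7.1 7.9 z 16.0 F(dock) -25.1 -0.3 24.3 M [1.39 4.41 0.68] g 0.937
```

View pics/k2.png

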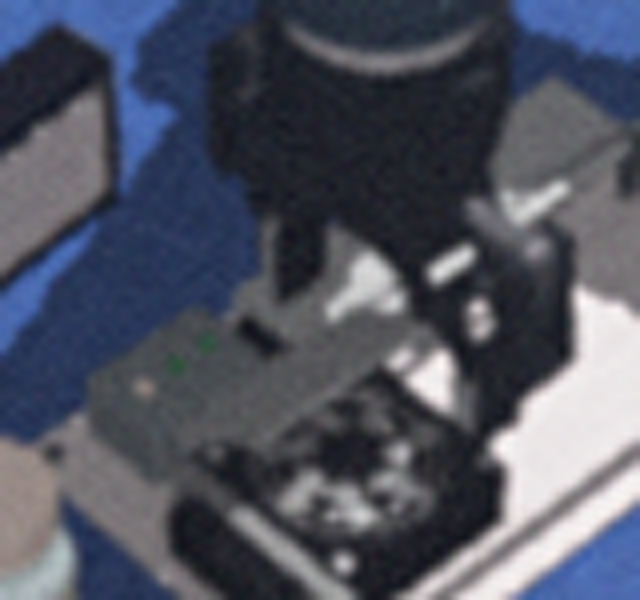

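View pics/top_k.png

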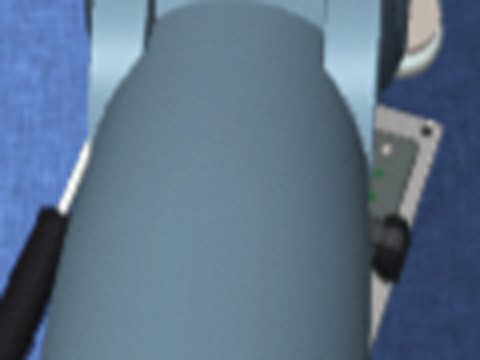

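The scene view shows the module flush against the end stop at crop (270,530) with no gap. Fx has risen to 25 N with no further motion, so it's home. I'll back off a few mm with the pad still pressed, then lift straight up.

```bash
python3 -c "
from h import *
goto(-13,9,16);goto(-13,9,130)"
```

```text
shift cm [0.6  0.11 0.01] turn [-1.05 -1.29  0.08]
shift cm [  0.85  -0.1  -11.38] turn [-1.05 -1.29  0.08]
```

drive_tool(rows=[8,0.3,0,0,0,-0.6,0,8,0.6,0.1,0,-0.5,-1.3,0,8,0.6,0.1,0,-1,-1.3,0])

```text
t: 9.07
ee_pos: [0.5773, 0.0351, 0.0166]
eef_rot: [-3.139, 0.002, 2.851]
wrist_force: [-0.3, -0.5, 9.7]
grip_width: 0.937
```

```bash
python3 -c "
from h import *
where();goto(-13,9,130)"
```

```text
t 9.07 dock -12.8 7.8 z 16.6 F(dock) -0.1 -0.6 9.7 M [-0.55  0.26 -0.04] g 0.937
shift cm [ 1.000e-02  8.000e-02 -1.134e+01] turn [-0.17  0.09  0.05]
```

drive_tool(rows=[8,0,0.1,-1.5,0,0,0,8,0,0.1,-4,0,0,0,8,0,0.1,-9,0,0,0,8,0,0.1,-13,0,0,0,8,4,6,-17,0,0,0,8,8,12,-20,0,0,0,8,12,18,-20,0,0,0,8,12,24,-20,0,0,0,8,12,28,-20,0,0,0,8,12,28,-20,0,0,0])

```text
t: 10.32
ee_pos: [0.5413, 0.3417, 0.2148]
eef_rot: [-3.138, 0.0, 2.856]
wrist_force: [0.8, -1.0, -0.9]
grip_width: 0.935
```

```bash
python3 -c "
from h import *
where();look('m',S=(270,220,120,95),T=(225,155,130,140))
f=cv2.imread('pics/scene_m.png');cv2.imwrite('pics/m2.png',cv2.resize(f,None,fx=1.6,fy=1.6))"
```

```text
t 10.32 dock -135.3 291.2 z 214.8 F(dock) 1.1 -0.7 -0.9 M [-0.01 -0.02 -0.02] g 0.935
```

View pics/m2.png

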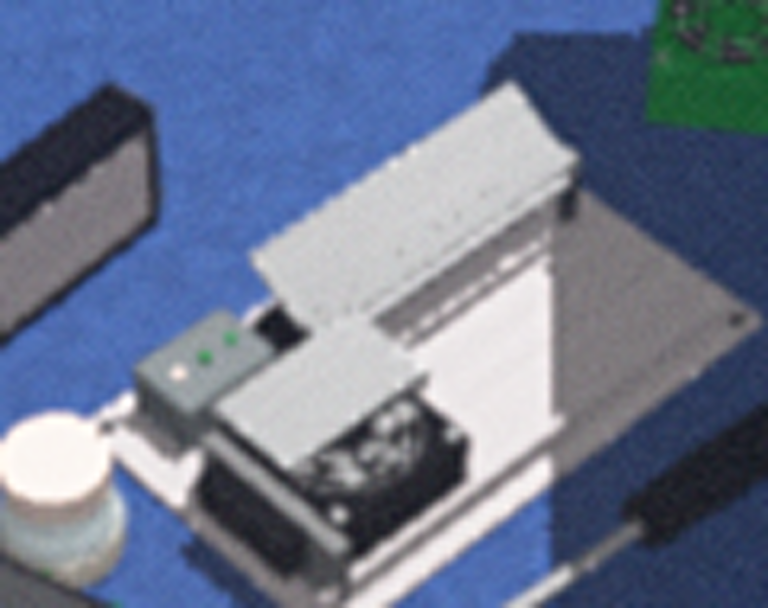

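View pics/top_m.png

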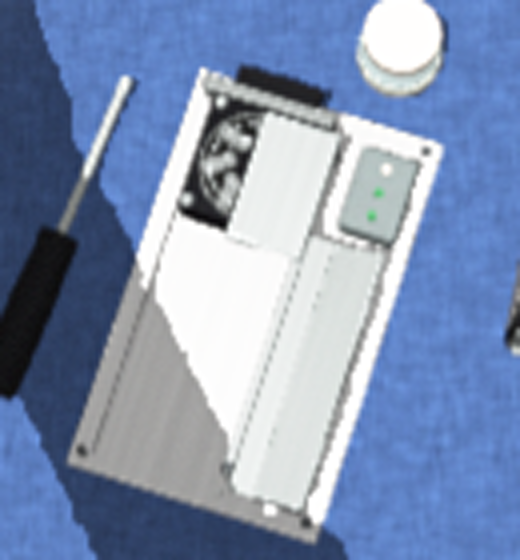

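```bash
python3 -c "
from h import *
p=np.load('dock.npy');t=cam('top_l');c,s=np.cos(p[2]),np.sin(p[2])
def dk(uv,z):
    d=ray(t,uv,z)[:2]-p[:2];return (np.array([c*d[0]+s*d[1],-s*d[0]+c*d[1]])*1000).round(1)
for q in [(180,213),(228,228)]: print('rear',dk((np.array(q)+.5)/4-.5+[225,155],.041))
print('lid front edge',dk((np.array((228,236))+.5)/4-.5+[225,155],.046))
a=cam('scene')['frame'];b=cam('scene_l')['frame'];x=np.abs(a[225:265,300:345].astype(int)-b[225:265,300:345]).mean(2);print('pad region change',x.mean(),np.percentile(x,99))
f=cam('top_l')['frame'][165:225,255:320,::-1];cv2.imwrite('pics/n.png',cv2.resize(f,None,fx=9,fy=9,interpolation=cv2.INTER_CUBIC))
"
```

```text
rear [ 1.1 70. ]
rear [ 1.1 41.6]
lid front edge [-4.1 39.6]
pad region change 5.395 29.669999999999998
```

View pics/n.png

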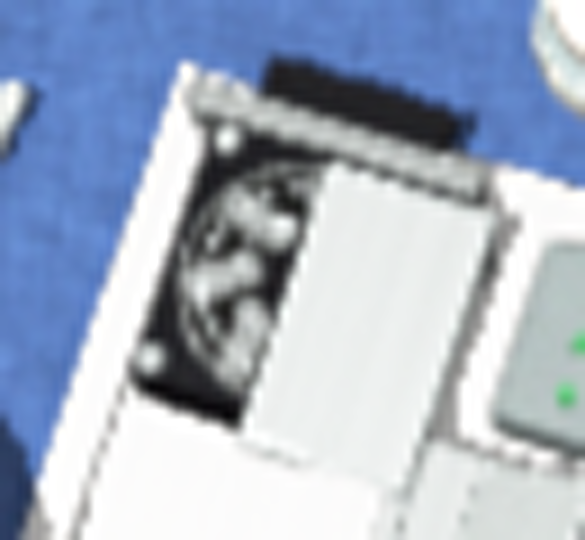

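```bash
python3 -c "
from rig import order
print(order.sign_off())"
```

```text
the job is handed in; nothing more can be done
None
```

The fan module is in its home position against the end stop and the flap has closed behind it. I handed the job in at about 10 s of the 42 s allowed.

**How it went:** I kept the gripper open at 80 mm. One fingertip pressed the pad down until it was level on its stop. The other pushed the module along the lane until the force along the lane rose to about 25 N with no further movement. I then backed off about 6 mm with the pad still pressed, lifted straight up and moved clear.

**Last checks:**
- **Module:** it shows no gap to the end stop in the last scene and top pictures.
- **Flap:** the pad and lid corners are back within 1–2 pixels of where they were when the flap was shut at the start.
- **Robot:** it touches nothing, and the wrist force is back to noise level.
- **Bystanders:** the jar, driver, carrier and nearer green block looked untouched in the last crops. I didn't check the other bystanders again.

**Disagreement:** the module's rear edge measured at dock x 1 mm, not the expected 6 mm, when I took the picked edge as the top one. Taking it as the lower edge of the rear face, which that camera also sees, gives about 7–8 mm. The dock position itself was only good to about 3 mm, so I relied on the force at the stop and the missing gap.

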